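Fetch the long wooden spoon out of a drawer that opens only part way

TASK

Pull the drawer of the small wooden utensil box open to its stop, take the long wooden spoon out through the short opening by raising its handle end and drawing it out at a slant, without prising it hard against the box. Bring it over to the mixing bowl and finish still holding it, the spoon's head just above the middle of the bowl and touching nothing but your fingers. Leave the drawer open, and do not push the bowl, the mug or the glass about.

Things in the scene. Friction and masses are not known exactly. Their poses are not given: they have to be found in the camera images.
- unit: Brown wooden utensil box with one drawer, fixed on the worktop: 350 deep, 220 wide, 100 high (mm). Origin: centre of its underside; own x points to its back (the drawer comes out along -x), z up. The front edge of its top is at x = -175, the top's underside at z = 90. A tea box and a spice jar stand fixed on the rear of the top (behind x = +70), up to z = 205.
- drawer (a joint): How far the drawer is out, m: 0 shut, 0.170 at its hard stop (starts nearly shut). About 2 N of friction; it stays where left. Inside 182 mm wide, side walls up to z = 70 mm, floor at z = 20 mm. Front board 12 mm thick, top edge at z = 90 mm. Shut, the inside runs from x = -175 (back of the front board) to +162 mm in the box's frame; it all moves to -x with the joint.
- drawer_handle (a point): Middle of the drawer's bar handle: steel bar of 10 mm diameter, 120 mm long, level, along the box's y axis, its centre 74 mm above the worktop and 38 mm in front of the front board (33 mm free behind it, between two stays 46 mm either side of the middle). Moves with the drawer.
- wooden_spoon: Wooden spoon, 310 mm long, 45 g, lying on the drawer floor, handle end toward the drawer's front (hidden until the drawer opens; rides along with it). Origin: underside of its middle; x runs from handle end (-155) to tip of head (+155 mm), z up. Handle 10 mm thick, head 47 wide, 14 high. With the drawer at its stop the head and some 150 mm of the spoon are still under the box's top.
- spoon_grip (a point): Point on the spoon's handle 55 mm from the handle end (x = -100 mm, 7 mm above the underside), a good place to pinch it across. The spoon collides as a solid long wedge: 11 mm wide at the handle end, about 15 mm here, 47 mm at the head. With the drawer open this point lies about 105 mm in front of the edge of the box's top.
- spoon_head (a point): Middle of the spoon's head, 218 mm from spoon_grip along the spoon (x = +118 mm, 8 mm above the underside).
- mixing_bowl: Pale grey open mixing bowl, 259 mm across the rim, 120 mm high, standing loose on the worktop to the right. Origin: centre of its underside.
- mug: Bystander: green and white mug, 107 mm high, front left, loose. Origin: middle of its underside.
- glass: Bystander: drinking glass, 86 mm high, front left, loose. Origin: centre of its underside.

How it is judged:
On the way, in this order (a step that is already met when the one before it is completed fails the run):
1. the drawer has been pulled open to its stop, the spoon still lying in it (value of joint drawer above 0.158 m and height (world z) of spoon_grip below 0.045 m), for 0.2 s.
2. the spoon slants up through the opening: its handle is up at the level of the box's top while its head is still under it (height (world z) of spoon_grip above 0.085 m and x of spoon_head in the frame of unit above -0.175 m and height (world z) of spoon_head below 0.09 m), for 0.1 s.
3. the spoon is drawn out: its head is above and clear in front of the box's top edge (height (world z) of spoon_head above 0.1 m and x of spoon_head in the frame of unit below -0.2 m and contact force between the fingers and wooden_spoon above 1 N), for 0.1 s.
At the end, for the whole second after the job is handed in: Fingers hold the spoon still, touching neither bowl nor box; the middle of its head is within 6 cm sideways of the bowl's centre and 12.5 to 24 cm above the worktop (rim at 12 cm); the drawer is at least 14 cm open; the bowl is upright, within 2 cm of its first place (horizontal distance between spoon_head and mixing_bowl below 0.06 m and height (world z) of spoon_head between 0.125 and 0.24 m and contact force between the fingers and wooden_spoon above 1 N and contact force between wooden_spoon and mixing_bowl below 0.2 N and contact force between wooden_spoon and unit below 0.2 N and linear speed of wooden_spoon below 0.04 m/s and value of joint drawer above 0.14 m and distance of mixing_bowl from where it was at the start of the episode below 0.02 m and angle between mixing_bowl's own z axis and vertical below 0.1 rad); the arm keeps its last pose, push and grip.
It fails at once if the spoon is prised against the box or its drawer with more than 30 N (contact force between wooden_spoon and unit above 30 N).
It fails at once if the mixing bowl is pushed 3 cm or more, or tipped (distance of mixing_bowl from where it was at the start of the episode above 0.03 m or angle between mixing_bowl's own z axis and vertical above 0.3 rad).
It fails at once if the mug or the glass is pushed 3 cm or more (distance of any of mug, glass from where it was at the start of the episode above 0.03 m).
It also fails if it takes over 64 s, if anything falls off the work surface, if the arm or the gripper's body presses on something with over 40 N, if the wrist force passes 120 N, or if a joint passes its speed limit or range.

ROBOT

A 6-joint arm with a two-finger parallel gripper is mounted at the origin on a cart in front of the work surface, level with it; the furniture and walls round the work are solid. World frame = base frame: x ahead of the robot, y to its left, z up, the work surface at z = 0. Lengths are in m, angles in rad, forces in N, time in s.
With the tool pointing down it reaches from about 0.35 to 0.725 m from the base axis. Payload 4.3 kg.
Tool frame: the origin (TCP) lies midway between the tips of the shut fingers; the grasp point (between the pads) lies r.grip_depth behind it (r.grip_depth is the distance from the TCP to the grasp point, in m); z points along the fingers, y is the direction in which the jaws open and shut (so a half turn about z gives the same grasp; the last joint's range is limited). The gripper opens to 85 mm and grips with 20 to 120 N. Pads are 22 mm wide; open, the fingers measure 114 mm over their backs; the gripper's body (76 mm by 85 mm) begins 54 mm behind the grasp point. The pads swing forward as they close: fully open they stand 13 mm farther back than shut.
Start: joints at [-1.244, 0.377, 0.081, 1.274, 0, 1.46], TCP at [0.243, -0.521, 0.231] pointing down, gripper open.
Joint ranges: [-2.72, 2.72], [-0.84, 1.66], [-1.02, 1.22], [-1.77, 2.12], [-1.37, 1.28], [-3.14, 3.14]. Speed limits (rad/s): [2.57, 2.57, 3.14, 3.14, 3.14, 3.14].

INTERFACE

Orientations are given as a rotation vector (axis times angle).
In Python, from station import r gives the robot as it stands. The module is installed in compiled form; this text tells all that it offers.
- The arm moves only by the tool move_arm, never from a script. Its argument "commands" is a list of rows, each a list of 7 numbers: the turn, a rotation vector about the world's x, y, z normalised to -1 to 1, where 1 is 2 pi rad, then the shift along the world's x, y, z normalised to -1 to 1, where 1 is 0.2 m, then the opening, from -1 (shut) to 1 (fully open). In form: [[rx, ry, rz, dx, dy, dz, fingers], ...]. A call has 1 to 5 rows; each row shifts and turns the pose as measured when the row begins; what a row does not reach is not made up. A row lasts 1/12 s, in which the tool goes at most 41.7 mm and 7.16 degrees, less where a joint would pass 70% of its speed; a pose out of reach is approached as far as the arm can. A call with a number of a shift or a turn outside -1 to 1 is refused whole. A call with a gripper value outside its range is refused whole. The fingers move at their own pace and stop on an object; "squeeze" is the grip in N (left out, the last holds). Time passes only in rows, so rows that do not move let the fingers close. It gives the time, the measured TCP pose, the force and the opening at its end, in the units of the state.
- r.get_state(): the state, without advancing time (a new reading comes with each control period).
- r.capture(name): name is "scene" or "top"; returns (picture, depth): 480x640x3 uint8, red, green, blue; 480x640 float32, m along the optical axis (not along the pixel's ray), 0 where there is no reading.
- r.camera_info(name): a dict with "fx", "fy", "cx", "cy" (pixels), "R" (3x3) and "t" (3): a world point X has camera coordinates R X + t. Camera axes: x right, y down, z forward; pixel columns grow to the right and rows downward; lengths in m; the calibration is good to about 2 mm. A picture is of the moment at which its call begins. camera_info takes no time and is no camera call.
- r.finish_job(): hands the job in, once; it reports no verdict.
Trained networks look in the newest picture that a camera, given by its name, has taken for a name from the list of things; names that differ only in an ending like _2 or _b are one class to them, and where a whole thing is asked for, a point or a joint stands for the part that bears it (a point fixed in the world has none). Each returns a list of dicts, best first, with "p" (0 to 1); they miss things now and then, are a little off and sometimes report something else, mostly with a low value. They report only what shows in the picture. A call takes as long as a camera call.
- r.look_for(camera, thing): "bbox" ([centre column, centre row, width, height] in pixels, round what is visible of it).
- r.pinpoint(camera, thing): "position" ([column, row] in pixels: a listed point, or the origin of a listed thing).
The state is a dict: "time_s": time; "joints": joint angles; "qd": joint speeds; "joint_efforts": joint torques, N m; "position": TCP position; "tool_rot": TCP orientation; "wrist_force": force on the tool from outside, world axes, zero at the start; "torque": the same for the moment, N m; "gripper_width": finger opening in m.
Only numpy, scipy, OpenCV 4.12 (cv2) and the standard library are available. Lean on these libraries where they do the work, as an engineer would, in place of code of your own. Each camera call takes 0.05 s, during which the arm holds its last target. There are 200 camera calls.

## Working session

There is one attempt and no reset: what is moved stays moved. The work goes in short steps, Python scripts to look and compute and a tool call to move; the robot and the scene stay as the last step left them, time stands still between calls to the robot, and variables do not carry over. Pictures are saved under pics/ and viewed, about 8 in all and at most 12, crops included, and the job is handed in when it is done.

Besides the shell and the picture viewer there is one more tool, called after "Request:" as name(argument=value, ...), one argument or row to a line, values as JSON. move_arm: Moves the arm, as the interface text tells. Scaled input: -1 to 1 covers 0.2 m each way for a shift and 2 pi rad each way for a turn. Its arguments: {"type":"object","properties":{"commands":{"type":"array"},"squeeze":{"type":"number"}},"required":["commands"]}

```bash
mkdir -p pics
cat > h.py <<'E'
import numpy as np, cv2
from station import r
def world(cam,u,v,d):
    c=r.camera_info(cam); p=np.array([(u-c['cx'])/c['fx']*d,(v-c['cy'])/c['fy']*d,d])
    return np.array(c['R']).T@(p-np.array(c['t']))
def proj(cam,X):
    c=r.camera_info(cam); p=np.array(c['R'])@np.array(X)+np.array(c['t'])
    return c['fx']*p[0]/p[2]+c['cx'],c['fy']*p[1]/p[2]+c['cy']
def atz(cam,u,v,z):
    a=world(cam,u,v,0.);b=world(cam,u,v,1.); return a+(b-a)*(z-a[2])/(b[2]-a[2])
def save(n,im): cv2.imwrite(f'pics/{n}.png',im[:,:,::-1])
E
python3 - <<'E'
from h import *
np.set_printoptions(precision=3,suppress=True)
print(r.grip_depth)
for cam in('scene','top'):
    im,d=r.capture(cam); save(cam+'0',im); np.save(cam+'0d.npy',d)
    c=r.camera_info(cam); print(cam,-np.array(c['R']).T@np.array(c['t']),c['fx'])
    for t,z in(('unit',0),('drawer_handle',.074),('mixing_bowl',0),('mug',0),('glass',0)):
        for q in r.pinpoint(cam,t)[:2]:
            u,v=q['position']; print(t,round(q['p'],2),np.round([u,v]),atz(cam,u,v,z))
print(r.get_state())
E
```

```text
0.0187
scene [-0.134  0.58   1.076] 443.7113127607819
unit 0.73 [225. 290.] [0.615 0.232 0.   ]
mixing_bowl 0.78 [386. 201.] [ 0.533 -0.415  0.   ]
mug 0.9 [270. 349.] [0.374 0.262 0.   ]
glass 0.63 [219. 367.] [0.426 0.39  0.   ]
top [ 0.388 -0.05   1.36 ] 491.31960302834636
unit 0.65 [215. 205.] [0.625 0.237 0.   ]
drawer_handle 0.97 [292. 233.] [0.544 0.016 0.074]
mixing_bowl 0.89 [450. 244.] [ 0.536 -0.422  0.   ]
mug 0.84 [202. 296.] [0.372 0.262 0.   ]
glass 0.61 [159. 276.] [0.422 0.384 0.   ]
{'time_s': 0.6, 'joints': array([-1.244,  0.377,  0.081,  1.274, -0.   ,  1.461]), 'qd': array([-0.   , -0.002,  0.001, -0.   ,  0.   ,  0.001]), 'joint_efforts': array([ -0.001, -46.323,  27.001,   0.001,  -0.   ,  -0.   ]), 'position': array([ 0.243, -0.521,  0.231]), 'tool_rot': array([ 3.067,  0.681, -0.   ]), 'wrist_force': array([-0.369,  0.269, -0.529]), 'torque': array([-0.018, -0.005, -0.   ]), 'gripper_width': 0.08493480385156266}
```

View pics/top0.png

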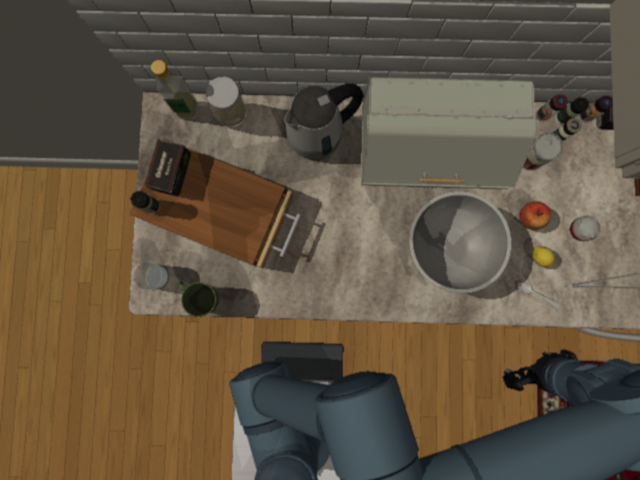

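View pics/scene0.png

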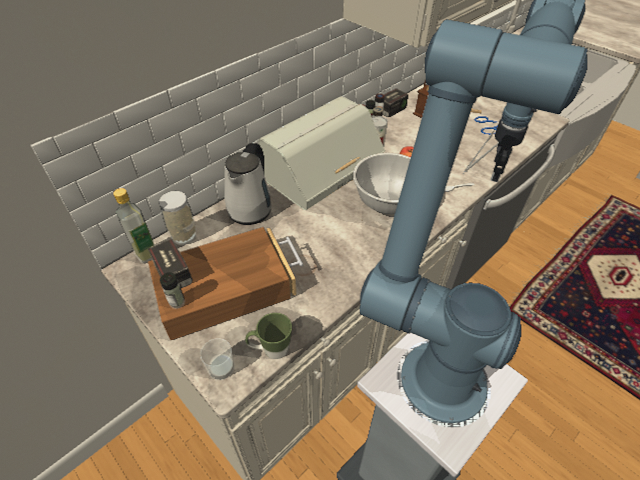

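Run:
```python
from h import *
d=np.load('top0d.npy'); c=r.camera_info('top')
v,u=np.mgrid[:480,:640]; P=np.stack([(u-c['cx'])/c['fx']*d,(v-c['cy'])/c['fy']*d,d],-1)-np.array(c['t']); P=P@np.array(c['R'])
m=(d>0)&(abs(P[...,2]-.1)<.006)&(P[...,0]>.4)&(P[...,1]>-.1)&(P[...,1]<.45)
n,l,s,ce=cv2.connectedComponentsWithStats(m.astype('uint8'))
i=1+np.argmax(s[1:,4]);Q=P[l==i][:,:2].astype('float32'); box=cv2.minAreaRect(Q);print(box,cv2.boxPoints(box),len(Q))
m=(d>0)&(abs(P[...,2]-.076)<.006)&(P[...,0]>.4)&(P[...,1]>-.1)&(P[...,1]<.15)
n,l,s,ce=cv2.connectedComponentsWithStats(m.astype('uint8'))
for i in range(1,n):
  if s[i,4]>30:
    Q=P[l==i][:,:2].astype('float32'); print(s[i],cv2.minAreaRect(Q),cv2.boxPoints(cv2.minAreaRect(Q)))
```

```text
((0.6219497323036194, 0.23810303211212158), (0.35114428400993347, 0.22052553296089172), 69.43136596679688) [[0.45703238 0.11246178]
 [0.6634999  0.03498474]
 [0.7868671  0.3637443 ]
 [0.5803996  0.44122133]] 8831
[248  81  92   5 199] ((0.9532501697540283, 0.025053657591342926), (0.2474604994058609, 0.007693407125771046), 89.8404769897461) [[ 0.94905895 -0.0986654 ]
 [ 0.95675236 -0.09868683]
 [ 0.9574414   0.14877272]
 [ 0.949748    0.14879414]]
[320 137  19  16  34] ((0.7815864682197571, -0.07910754531621933), (0.00943088997155428, 0.06132087484002113), 40.156211853027344) [[ 0.7582104  -0.05871497]
 [ 0.79775465 -0.10558185]
 [ 0.8049625  -0.09950012]
 [ 0.7654183  -0.05263324]]
[298 147  21   7  42] ((0.7662382125854492, -0.019982516765594482), (0.0549691841006279, 0.007462361361831427), 78.46273803710938) [[ 0.7570854  -0.04616552]
 [ 0.76439697 -0.04765803]
 [ 0.77539104  0.00620049]
 [ 0.76807946  0.007693  ]]
[268 213  32  43 237] ((0.5457937717437744, 0.03662128373980522), (0.04375717043876648, 0.11918433755636215), 69.33670806884766) [[ 0.48231474  0.03717875]
 [ 0.59383196 -0.00487847]
 [ 0.60927284  0.03606381]
 [ 0.4977556   0.07812104]]
```

The top and scene pictures agree. The box is at about (0.622, 0.238) with its own x at 69.4°. The handle bar shows at pixel (292, 233), the bowl at (0.535, -0.42), and the mug and glass are front left. I'll move above the handle.

Request:
move_arm(
  commands=[
    [0,0,0.019,0.075,0.135,0,-0.2],
    [0,0,0.019,0.075,0.135,0,-0.2],
    [0,0,0.019,0.075,0.135,0,-0.2],
    [0,0,0.019,0.075,0.135,0,-0.2],
    [0,0,0.019,0.075,0.135,0,-0.2],
  ],
  squeeze=40,
)

```text
time_s: 1.02
position: [0.3174, -0.3875, 0.2306]
tool_rot: [2.715, 1.571, -0.001]
wrist_force: [0.5, -0.2, 1.3]
gripper_width: 0.0344
```

Request:
move_arm(
  commands=[
    [0,0,0.019,0.075,0.135,0,-0.2],
    [0,0,0.019,0.075,0.135,0,-0.2],
    [0,0,0.019,0.075,0.135,0,-0.2],
    [0,0,0.019,0.075,0.135,0,-0.2],
    [0,0,0.019,0.075,0.135,0,-0.2],
  ],
)

```text
time_s: 1.43
position: [0.3949, -0.2458, 0.2315]
tool_rot: [2.099, 2.328, 0.003]
wrist_force: [0.2, 0.6, 0.2]
gripper_width: 0.034
```

Request:
move_arm(
  commands=[
    [0,0,0.019,0.075,0.135,0,-0.2],
    [0,0,0.019,0.075,0.135,0,-0.2],
    [0,0,0.019,0.075,0.135,0,-0.2],
    [0,0,0.019,0.075,0.135,0,-0.2],
    [0,0,0.019,0.075,0.135,0,-0.2],
  ],
)

```text
time_s: 1.85
position: [0.4728, -0.1034, 0.2328]
tool_rot: [1.28, 2.859, 0.007]
wrist_force: [0.7, -1.2, -0.2]
gripper_width: 0.0343
```

Request:
move_arm(
  commands=[
    [0,0,0.019,0.0875,0.15,0,-0.2],
    [0,0,0.019,0.0875,0.15,0,-0.2],
    [0,0,0.019,0.0875,0.15,-0.1,-0.2],
    [0,0,0.019,0.0875,0.14,-0.1,-0.2],
    [0,0,0,0,0,0,-0.2],
  ],
)

```text
time_s: 2.27
position: [0.5492, 0.0253, 0.1941]
tool_rot: [0.517, 3.082, 0.015]
wrist_force: [-0.7, 0.1, -0.9]
gripper_width: 0.034
```

Run:
```python
from h import *
np.set_printoptions(precision=4,suppress=True)
im,d=r.capture('scene'); save('s1',im)
for q in r.pinpoint('scene','drawer_handle')[:2]: print(q['p'],atz('scene',*q['position'],.074))
s=r.get_state(); print(s['position'],s['tool_rot'],s['joints'])
d=np.load('top0d.npy'); c=r.camera_info('top')
v,u=np.mgrid[:480,:640]; P=np.stack([(u-c['cx'])/c['fx']*d,(v-c['cy'])/c['fy']*d,d],-1)-np.array(c['t']); P=P@np.array(c['R'])
X=np.array([.352,.936]);Y=np.array([-.936,.352])
q=P[...,:2]-[.622,.238]; a=q@X;b=q@Y
m=(d>0)&(P[...,2]>.06)&(P[...,2]<.11)&(abs(b)<.035)&(a<-.16)&(a>-.3)
for x in np.arange(-.3,-.16,.005):
  k=m&(a>=x)&(a<x+.005)
  if k.sum():print(round(x,3),k.sum(),np.median(P[...,2][k]).round(3))
m=m&(a<-.2)&(abs(P[...,2]-.077)<.006);print(a[m].mean())
```

```text
0.74 [0.5295 0.0266 0.074 ]
[0.5481 0.0217 0.1966] [0.5285 3.0787 0.011 ] [-0.0792  0.3184 -0.0944  1.1396  0.0054  0.2608]
-0.24 26 0.078
-0.235 47 0.079
-0.23 27 0.078
-0.195 78 0.088
-0.19 50 0.09
-0.185 26 0.089
-0.18 3 0.097
-0.175 54 0.101
-0.17 53 0.101
-0.165 52 0.101
-0.2322597460570516
```

Request:
move_arm(
  commands=[
    [0,0,-0.003,-0.04,-0.005,-0.17,-0.2],
    [0,0,0,0,0,-0.18,-0.2],
    [0,0,0,0,0,-0.18,-0.2],
    [0,0,0,0,0,-0.17,-0.2],
    [0,0,0,0,0,0,-0.2],
  ],
)

```text
time_s: 2.78
position: [0.5429, 0.0144, 0.0607]
tool_rot: [0.576, 3.054, 0.008]
wrist_force: [-2.0, -0.1, -0.3]
gripper_width: 0.0341
```

Request:
move_arm(
  commands=[
    [0,0,0,0,0,0,-1],
    [0,0,0,0,0,0,-1],
    [0,0,0,0,0,0,-1],
    [0,0,0,0,0,0,-1],
  ],
)

```text
time_s: 3.12
position: [0.542, 0.012, 0.0629]
tool_rot: [0.585, 3.054, 0.01]
wrist_force: [4.5, 0.6, -18.6]
gripper_width: 0.0081
```

Request:
move_arm(
  commands=[
    [0,0,0,-0.035,-0.094,0,-1],
    [0,0,0,-0.035,-0.094,0,-1],
    [0,0,0,-0.035,-0.094,0,-1],
    [0,0,0,-0.035,-0.094,0,-1],
    [0,0,0,-0.035,-0.094,0,-1],
  ],
)

```text
time_s: 3.53
position: [0.5082, -0.0778, 0.0629]
tool_rot: [0.57, 3.056, 0.027]
wrist_force: [5.1, 2.0, -17.3]
gripper_width: 0.008
```

Request:
move_arm(
  commands=[
    [0,0,0,-0.035,-0.094,0,-1],
    [0,0,0,-0.035,-0.094,0,-1],
    [0,0,0,-0.02,-0.05,0,-1],
    [0,0,0,-0.02,-0.05,0,-1],
    [0,0,0,-0.01,-0.025,0,-1],
  ],
)

```text
time_s: 3.95
position: [0.4873, -0.1337, 0.063]
tool_rot: [0.564, 3.05, 0.075]
wrist_force: [14.0, 22.0, -19.0]
gripper_width: 0.0083
```

Run:
```python
from h import *
np.set_printoptions(precision=4,suppress=True)
im,d=r.capture('top'); save('t2',im[100:400,100:500].repeat(2,0).repeat(2,1))
q=r.pinpoint('top','drawer_handle')[:1];print(q and (q[0]['p'],atz('top',*q[0]['position'],.074)))
s=r.get_state(); print(s['position'],s['wrist_force'],s['gripper_width'])
```

```text
[]
[ 0.4873 -0.1336  0.063 ] [ 11.6014  16.6944 -17.5648] 0.008294821360650934
```

View pics/t2.png

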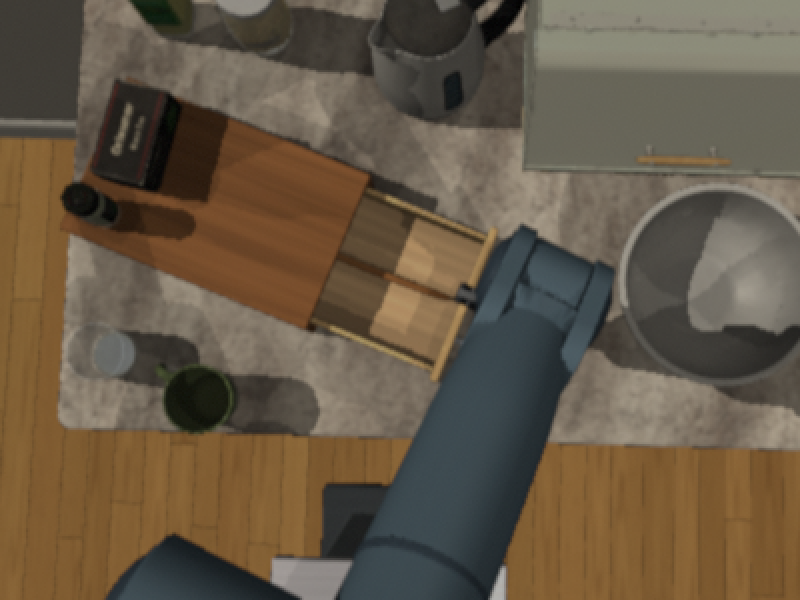

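The drawer is against its stop, with about 20 N on the wrist and the handle at box x = -0.395. The spoon shows in the crop from (335, 258) to (460, 293). Next I'll release and rise.

Request:
move_arm(
  commands=[
    [0,0,0,0,0,0,-0.2],
    [0,0,0,0,0,0,-0.2],
    [0,0,0,0,0,0,-0.2],
    [0,0,0,0,0,0.1,-0.2],
    [0,0,0,0,0,0.18,-0.2],
  ],
)

```text
time_s: 4.47
position: [0.4877, -0.1331, 0.1218]
tool_rot: [0.562, 3.051, 0.071]
wrist_force: [1.1, 0.6, -0.4]
gripper_width: 0.0343
```

Request:
move_arm(
  commands=[
    [0,0,-0.019,0,-0.05,0.2,0],
    [0,0,-0.019,0,-0.05,0.2,0],
    [0,0,-0.019,0,-0.05,0.1,0],
    [0,0,-0.019,0,-0.05,0,0],
    [0,0,-0.019,0,-0.05,0,0],
  ],
)

```text
time_s: 4.88
position: [0.492, -0.1886, 0.2432]
tool_rot: [1.449, 2.702, 0.037]
wrist_force: [1.1, 0.3, 0.4]
gripper_width: 0.0428
```

Run:
```python
from h import *
np.set_printoptions(precision=4,suppress=True)
im,d=r.capture('top'); save('t3',im); np.save('t3d.npy',d)
for t,z in(('spoon_grip',.027),('wooden_spoon',.02),('drawer_handle',.074)):
  for q in r.pinpoint('top',t)[:2]:print(t,q['p'],q['position'],atz('top',*q['position'],z))
save('t3c',cv2.resize(im[190:290,230:370],None,fx=5,fy=5))
im,d=r.capture('scene')
for t,z in(('spoon_grip',.027),('drawer_handle',.074)):
  for q in r.pinpoint('scene',t)[:2]:print(t,q['p'],q['position'],atz('scene',*q['position'],z))
s=r.get_state(); print(s['position'],s['tool_rot'])
```

```text
spoon_grip 0.71 [160.4, 275.4] [0.4239 0.371  0.027 ]
spoon_grip 0.56 [305.3, 241.9] [ 0.5267 -0.0197  0.027 ]
wooden_spoon 0.65 [274.3, 228.2] [0.5628 0.0669 0.02  ]
drawer_handle 0.73 [350.0, 258.9] [ 0.4804 -0.1392  0.074 ]
drawer_handle 0.58 [342.4, 235.9] [ 0.4791 -0.1275  0.074 ]
[ 0.49   -0.186   0.2383] [1.4415 2.716  0.0397]
```

View pics/t3c.png

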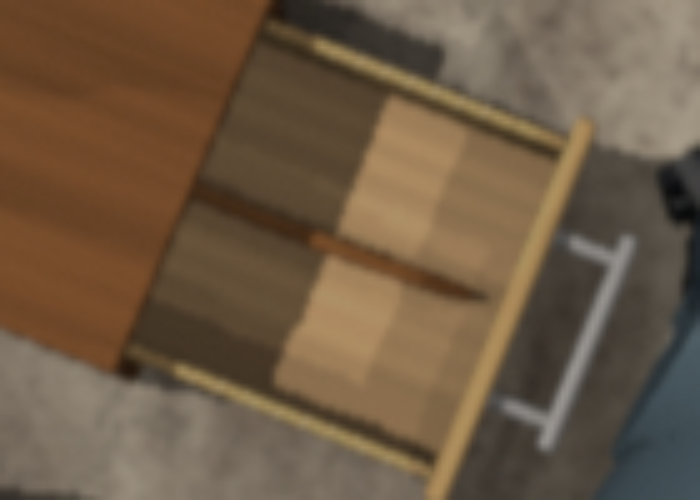

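The spoon's visible length runs from full-frame pixel (269, 228) to (327, 249). It lies along the box axis, and its grip point is at about (0.524, -0.024).

Request:
move_arm(
  commands=[
    [0,0,-0.019,0.021,0.1,0,0],
    [0,0,-0.019,0.021,0.1,0,0],
    [0,0,-0.019,0.021,0.1,0,0],
    [0,0,-0.019,0.021,0.1,0,0],
    [0,0,-0.019,0.021,0.1,-0.1,0],
  ],
)

```text
time_s: 5.65
position: [0.5109, -0.0848, 0.218]
tool_rot: [2.2, 2.142, 0.007]
wrist_force: [1.8, -1.1, -0.5]
gripper_width: 0.0426
```

Request:
move_arm(
  commands=[
    [0,0,-0.019,0.021,0.1,-0.13,0],
    [0,0,-0.019,0.021,0.1,-0.13,0],
    [0,0,-0.019,0.021,0.1,-0.13,0],
    [0,0,0,0,0,0,0],
  ],
)

```text
time_s: 5.98
position: [0.5211, -0.0166, 0.1333]
tool_rot: [2.56, 1.704, -0.019]
wrist_force: [-1.6, 0.6, -0.8]
gripper_width: 0.0426
```

```bash
cat >> h.py <<'E'
from scipy.spatial.transform import Rotation as Ro
def box(p):
    q=np.array(p[:2])-[.622,.238]; return np.array([q@[.352,.936],q@[-.936,.352],p[2]])
def stat(pitch=0.,yaw=69.5):
    # wanted: tool x at yaw, leaning by pitch deg (body toward +x_u)
    s=r.get_state(); R=Ro.from_rotvec(s['tool_rot']); a=np.deg2rad(yaw)
    x=np.array([np.cos(a),np.sin(a),0]); y=np.array([np.sin(a),-np.cos(a),0]); W=np.stack([x,y,[0,0,-1]],1)
    W=Ro.from_rotvec(y*-np.deg2rad(pitch)*-1)*Ro.from_matrix(W)
    e=(W*R.inv()).as_rotvec()
    p=s['position']; g=p-R.apply([0,0,1])*r.grip_depth
    print('t',s['time_s'],'tcp',p,'grip',g,'boxgrip',box(g),'w',s['gripper_width'],'F',s['wrist_force'])
    print('toolx',R.apply([1,0,0]),'toolz',R.apply([0,0,1]),'rot err norm',e/(2*np.pi),'deg',np.degrees(e))
np.set_printoptions(precision=4,suppress=True)
E
python3 -c "
from h import *
stat();stat(15)"
```

```text
t 5.9833 tcp [ 0.5211 -0.0166  0.1333] grip [ 0.5206 -0.0155  0.152 ] boxgrip [-0.273   0.0057  0.152 ] w 0.042644126300399654 F [-1.6307  0.6144 -0.7554]
toolx [ 0.3864  0.9211 -0.0472] toolz [ 0.0264 -0.0622 -0.9977] rot err norm [0.0098 0.0044 0.0061] deg [3.5397 1.584  2.1916]
t 5.9833 tcp [ 0.5211 -0.0166  0.1333] grip [ 0.5206 -0.0155  0.152 ] boxgrip [-0.273   0.0057  0.152 ] w 0.042644126300399654 F [-1.6307  0.6144 -0.7554]
toolx [ 0.3864  0.9211 -0.0472] toolz [ 0.0264 -0.0622 -0.9977] rot err norm [ 0.0486 -0.011   0.0071] deg [17.4804 -3.9484  2.5383]
```

Request:
move_arm(
  commands=[
    [0.0098,0.0044,0.006,0.012,-0.04,0,0],
    [0,0,0,0,0,-0.15,0],
    [0,0,0,0,0,-0.15,0],
    [0,0,0,0,0,-0.12,0],
    [0,0,0,0,0,0,0],
  ],
)

```text
time_s: 6.4
position: [0.5217, -0.0223, 0.0463]
tool_rot: [-2.558, -1.816, 0.004]
wrist_force: [-0.5, -0.5, -0.3]
gripper_width: 0.0428
```

```bash
sed -i 's/pitch)\*-1)/pitch))/' h.py; python3 -c "
from h import *
stat()"
```

```text
t 6.4 tcp [ 0.5217 -0.0223  0.0463] grip [ 0.5217 -0.0223  0.065 ] boxgrip [-0.279   0.0022  0.065 ] w 0.042798852593865 F [-0.4668 -0.5189 -0.2895]
toolx [0.33   0.944  0.0006] toolz [-0.0051  0.0024 -1.    ] rot err norm [-0.0004 -0.0008 -0.0034] deg [-0.1389 -0.2887 -1.2325]
```

Request:
move_arm(
  commands=[
    [0,0,-0.003,0.008,-0.008,-0.07,0],
    [0,0,0,0,0,-0.035,0],
    [0,0,0,0,0,0,0],
  ],
)

```text
time_s: 6.65
position: [0.5226, -0.0245, 0.0262]
tool_rot: [-2.57, -1.797, 0.007]
wrist_force: [-0.3, -0.1, 0.1]
gripper_width: 0.0429
```

Request:
move_arm(
  commands=[
    [0,0,0,0,0,0,-1],
    [0,0,0,0,0,0,-1],
    [0,0,0,0,0,0,-1],
    [0,0,0,0,0,0,-1],
  ],
  squeeze=40,
)

```text
time_s: 6.98
position: [0.5251, -0.025, 0.0306]
tool_rot: [-2.571, -1.802, 0.001]
wrist_force: [-0.8, 0.1, -0.5]
gripper_width: 0.01
```

```bash
python3 -c "
from h import *
stat();stat(15)
im,d=r.capture('scene'); save('s4',cv2.resize(im[200:350,180:380],None,fx=4,fy=4))"
```

```text
t 6.9833 tcp [ 0.5251 -0.025   0.0306] grip [ 0.5251 -0.0251  0.0493] boxgrip [-0.2803 -0.0019  0.0493] w 0.009999873573876763 F [-0.8323  0.0818 -0.4787]
toolx [0.3409 0.9401 0.0004] toolz [-0.0019  0.0011 -1.    ] rot err norm [-0.0002 -0.0003 -0.0016] deg [-0.0633 -0.1078 -0.5698]
t 6.9833 tcp [ 0.5251 -0.025   0.0306] grip [ 0.5251 -0.0251  0.0493] boxgrip [-0.2803 -0.0019  0.0493] w 0.009999873573876763 F [-0.8323  0.0818 -0.4787]
toolx [0.3409 0.9401 0.0004] toolz [-0.0019  0.0011 -1.    ] rot err norm [-0.0393  0.0141 -0.0015] deg [-14.1392   5.076   -0.5505]
```

View pics/s4.png

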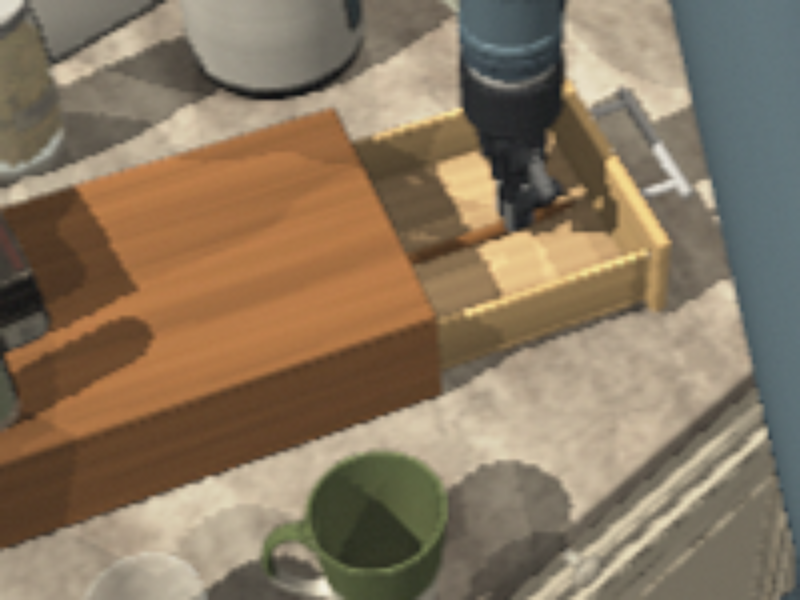

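The fingers straddle the handle near crop (530, 205), but the TCP rose to z = 0.031 while they closed, so the pinch looks shallow. I'll regrasp deeper.

Request:
move_arm(
  commands=[
    [0,0,0,0,0,0,-0.3],
    [0,0,0,0,0,0,-0.3],
    [0,0,0,0,0,-0.03,-0.3],
    [0,0,0,-0.005,0,-0.015,-0.3],
    [0,0,0,0,0,0,-0.3],
  ],
)

```text
time_s: 7.45
position: [0.5255, -0.025, 0.0225]
tool_rot: [2.571, 1.804, 0.003]
wrist_force: [0.0, -0.1, 0.1]
gripper_width: 0.0298
```

Request:
move_arm(
  commands=[
    [0,0,0,0,0,-0.01,-0.3],
  ],
)

```text
time_s: 7.53
position: [0.5255, -0.025, 0.0203]
tool_rot: [2.571, 1.804, 0.003]
wrist_force: [0.0, -0.3, 0.7]
gripper_width: 0.0299
```

Request:
move_arm(
  commands=[
    [0,0,0,0,0,0.012,-0.3],
    [0,0,0,0,0,0,-1],
    [0,0,0,0,0,0,-1],
  ],
)

```text
time_s: 7.78
position: [0.5246, -0.0249, 0.022]
tool_rot: [-2.571, -1.804, -0.001]
wrist_force: [0.1, -0.7, 0.2]
gripper_width: 0.0131
```

Request:
move_arm(
  commands=[
    [0,0,0,0,0,0,-1],
    [0,0,0,0,0,0,-1],
  ],
)

```text
time_s: 7.95
position: [0.5248, -0.0249, 0.0222]
tool_rot: [-2.571, -1.804, -0.001]
wrist_force: [-0.1, 0.0, 0.3]
gripper_width: 0.0128
```

Request:
move_arm(
  commands=[
    [0,0,0,0,0,0.035,-1],
    [-0.0049,0.0018,0,0,0.001,0.045,-1],
    [-0.0049,0.0018,0,0,0.001,0.042,-1],
    [-0.0049,0.0018,0,0.001,0.002,0.042,-1],
    [-0.0049,0.0018,0,0.001,0.003,0.042,-1],
  ],
)

```text
time_s: 8.37
position: [0.522, -0.0253, 0.0646]
tool_rot: [2.51, 1.754, -0.178]
wrist_force: [0.9, 0.4, -1.6]
gripper_width: 0.0132
```

```bash
python3 -c "
from h import *
stat(15)"
```

```text
t 8.3667 tcp [ 0.522  -0.0253  0.0646] grip [ 0.523  -0.0229  0.0831] boxgrip [-0.2791  0.0009  0.0831] w 0.01321740113394008 F [ 0.9259  0.426  -1.5685]
toolx [ 0.3401  0.9303 -0.1371] toolz [-0.0521 -0.1269 -0.9905] rot err norm [-0.0188  0.0061 -0.001 ] deg [-6.7818  2.1877 -0.3563]
```

Request:
move_arm(
  commands=[
    [-0.0047,0.0015,0,0.004,0.005,0.042,-1],
    [-0.0047,0.0015,0,0.005,0.006,0.042,-1],
    [-0.0047,0.0015,0,0.006,0.007,0.042,-1],
    [-0.0047,0.0015,0,0.006,0.007,0.04,-1],
    [0,0,0,0,0,0,-1],
  ],
)

```text
time_s: 8.78
position: [0.5274, -0.0191, 0.1035]
tool_rot: [2.432, 1.701, -0.324]
wrist_force: [0.6, -0.2, -0.4]
gripper_width: 0.0129
```

```bash
python3 -c "
from h import *
stat(15)
im,d=r.capture('scene'); save('s5',cv2.resize(im[200:350,180:380],None,fx=4,fy=4))
for q in r.pinpoint('scene','spoon_grip')[:2]: print(q)"
```

```text
t 8.7833 tcp [ 0.5274 -0.0191  0.1035] grip [ 0.5291 -0.0145  0.1215] boxgrip [-0.269  -0.0019  0.1215] w 0.012874858057171626 F [ 0.5961 -0.1703 -0.3911]
toolx [ 0.3314  0.9058 -0.264 ] toolz [-0.0874 -0.2492 -0.9645] rot err norm [ 0.001   0.0002 -0.0013] deg [ 0.3576  0.0753 -0.4595]
{'position': [304.2, 239.3], 'p': 0.62}
```

View pics/s5.png

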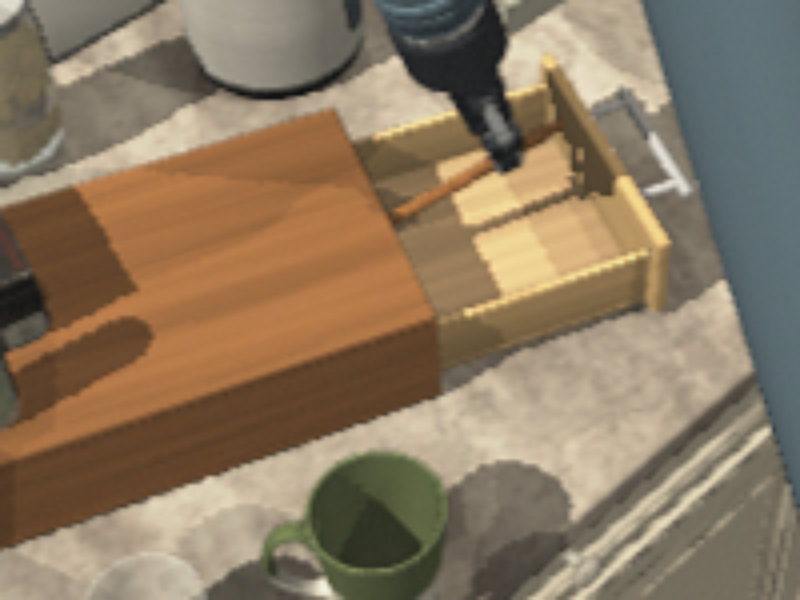

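The spoon is held at a 15° slant: handle end near crop (560, 125), shaft entering the box at (395, 215). I'll lower it about 8 mm to clear the top edge, then draw it out along its own axis.

Request:
move_arm(
  commands=[
    [0,0,0,0,0,-0.04,-1],
    [0,0,0,0,0,0,-1],
    [0,0,0,-0.025,-0.068,0.0195,-1],
    [0,0,0,-0.025,-0.068,0.0195,-1],
    [0,0,0,-0.025,-0.068,0.0195,-1],
  ],
)

```text
time_s: 9.3
position: [0.5083, -0.061, 0.1014]
tool_rot: [2.437, 1.707, -0.329]
wrist_force: [-0.1, -0.1, -0.8]
gripper_width: 0.013
```

```bash
python3 -c "
from h import *
stat(15)"
```

```text
t 9.3 tcp [ 0.5083 -0.061   0.1014] grip [ 0.51   -0.0564  0.1194] boxgrip [-0.315   0.0012  0.1194] w 0.012993428524646414 F [-0.0512 -0.0865 -0.7929]
toolx [ 0.3293  0.9071 -0.262 ] toolz [-0.0937 -0.2447 -0.965 ] rot err norm [ 0.0003 -0.0008 -0.0013] deg [ 0.0915 -0.3033 -0.4821]
```

Request:
move_arm(
  commands=[
    [0,0,0,-0.026,-0.068,0.0195,-1],
    [0,0,0,-0.026,-0.068,0.0195,-1],
    [0,0,0,-0.026,-0.068,0.0195,-1],
    [0,0,0,-0.026,-0.068,0.0195,-1],
    [0,0,0,-0.026,-0.068,0.0195,-1],
  ],
)

```text
time_s: 9.72
position: [0.4758, -0.1334, 0.1173]
tool_rot: [2.444, 1.708, -0.337]
wrist_force: [-0.7, -0.4, 0.1]
gripper_width: 0.0132
```

Request:
move_arm(
  commands=[
    [0,0,0,-0.026,-0.068,0.0195,-1],
    [0,0,0,-0.026,-0.068,0.0195,-1],
    [0,0,0,-0.026,-0.068,0.0195,-1],
    [0,0,0,-0.026,-0.068,0.0195,-1],
    [0,0,0,-0.026,-0.068,0.0195,-1],
  ],
)

```text
time_s: 10.13
position: [0.443, -0.2055, 0.1337]
tool_rot: [2.452, 1.707, -0.343]
wrist_force: [0.2, 0.3, -0.9]
gripper_width: 0.0134
```

```bash
python3 -c "
from h import *
stat(15)
im,d=r.capture('scene'); save('s6',cv2.resize(im[150:350,180:445],None,fx=3,fy=3))
for q in r.pinpoint('scene','spoon_head')[:2]: print(q,atz('scene',*q['position'],.08))"
```

```text
t 10.1333 tcp [ 0.443  -0.2055  0.1337] grip [ 0.4451 -0.2011  0.1518] boxgrip [-0.4733  0.0111  0.1518] w 0.013360677533477928 F [ 0.1518  0.3081 -0.8749]
toolx [ 0.3326  0.9064 -0.2605] toolz [-0.1092 -0.2374 -0.9653] rot err norm [-0.0008 -0.0031 -0.0001] deg [-0.3044 -1.1117 -0.0424]
{'position': [306.4, 249.7], 'p': 0.73} [ 0.5114 -0.0055  0.08  ]
```

View pics/s6.png

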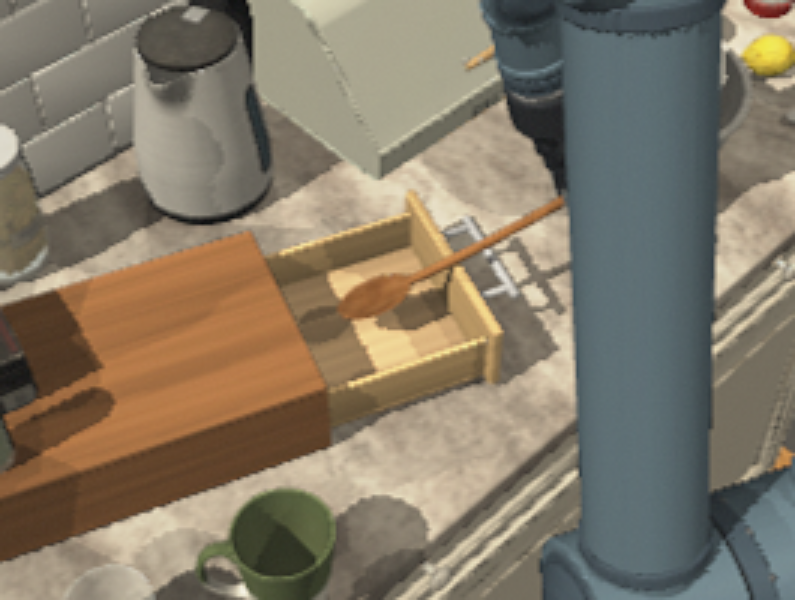

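The head is out in front of the top edge, at crop (375, 295). I'll lift straight up and then swing over to the bowl.

Request:
move_arm(
  commands=[
    [0,0,0,0,0,0.1,-1],
    [0,0,0,0,0,0.14,-1],
    [0,0,0,0,0,0.14,-1],
    [0,0,0,0,0,0.14,-1],
    [0,0,0,0,0,0.1,-1],
  ],
)

```text
time_s: 10.65
position: [0.435, -0.2024, 0.2531]
tool_rot: [2.47, 1.711, -0.355]
wrist_force: [-0.3, 0.2, -0.9]
gripper_width: 0.0135
```

Request:
move_arm(
  commands=[
    [0,0,0,0,0,0,-1],
    [0,0,-0.0153,-0.056,-0.135,0,-1],
    [0,0,-0.0153,-0.056,-0.135,0,-1],
    [0,0,-0.0153,-0.056,-0.135,0,-1],
    [0,0,-0.0153,-0.056,-0.135,0,-1],
  ],
)

```text
time_s: 11.07
position: [0.3932, -0.3066, 0.2536]
tool_rot: [2.792, 1.22, -0.376]
wrist_force: [0.4, -0.4, -0.4]
gripper_width: 0.0134
```

Request:
move_arm(
  commands=[
    [0,0,-0.0153,-0.056,-0.135,0,-1],
    [0,0,-0.0153,-0.056,-0.135,0,-1],
    [0,0,-0.0153,-0.056,-0.135,0,-1],
    [0,0,-0.0153,-0.056,-0.135,0,-1],
    [0,0,-0.0153,-0.056,-0.135,0,-1],
  ],
)

```text
time_s: 11.48
position: [0.3338, -0.4432, 0.2445]
tool_rot: [-3.073, -0.499, 0.4]
wrist_force: [0.5, -0.8, -1.0]
gripper_width: 0.0133
```

```bash
python3 -c "
from h import *
stat(15,15)
s=r.get_state();R=Ro.from_rotvec(s['tool_rot']);print('head est',s['position']+R.apply([.218,0,-.005]))
for c in('top','scene'):
  im,d=r.capture(c); save('e_'+c,im)
  for q in r.pinpoint(c,'spoon_head')[:2]: print(c,q,atz(c,*q['position'],.19))
  for q in r.pinpoint(c,'mixing_bowl')[:1]: print(c,q,atz(c,*q['position'],0))"
```

```text
t 11.4833 tcp [ 0.3338 -0.4432  0.2445] grip [ 0.3385 -0.4425  0.2626] boxgrip [-0.7367  0.0259  0.2626] w 0.013292613119826708 F [ 0.4984 -0.8251 -1.0043]
toolx [ 0.9171  0.3114 -0.249 ] toolz [-0.2498 -0.0381 -0.9675] rot err norm [-0.007  -0.0004 -0.0086] deg [-2.5151 -0.1577 -3.1106]
head est [ 0.535  -0.3751  0.195 ]
top {'position': [452.2, 232.8], 'p': 0.55} [ 0.5417 -0.374   0.19  ]
top {'position': [447.7, 245.3], 'p': 0.9} [ 0.5315 -0.4142  0.    ]
scene {'position': [385.2, 160.1], 'p': 0.61} [ 0.5427 -0.3871  0.19  ]
scene {'position': [386.2, 203.8], 'p': 0.94} [ 0.5236 -0.4036  0.    ]
```

Request:
move_arm(
  commands=[
    [0,0,0,-0.01,-0.11,0,-1],
    [0,0,0,-0.01,-0.1,-0.04,-1],
    [0,0,0,0,0,-0.03,-1],
    [0,0,0,0,0,0,-1],
    [0,0,0,0,0,0,-1],
  ],
)

```text
time_s: 12.2
position: [0.3348, -0.4773, 0.2316]
tool_rot: [-3.07, -0.529, 0.398]
wrist_force: [0.1, -0.6, 0.0]
gripper_width: 0.0132
```

```bash
python3 -c "
from h import *
s=r.get_state();R=Ro.from_rotvec(s['tool_rot']);print('head est',s['position']+R.apply([.218,0,-.005]),s['qd'],s['gripper_width'])
for c in('top','scene'):
  im,d=r.capture(c); save('f_'+c,im)
  for q in r.pinpoint(c,'spoon_head')[:2]: print(c,q,atz(c,*q['position'],.18))
  for q in r.pinpoint(c,'mixing_bowl')[:1]: print(c,q,atz(c,*q['position'],0))"
```

```text
head est [ 0.5346 -0.4052  0.1825] [ 0.0253 -0.0095 -0.0298 -0.0045  0.0097  0.0024] 0.01318928850809475
top {'position': [465.9, 231.1], 'p': 0.74} [ 0.5481 -0.4097  0.18  ]
top {'position': [447.6, 247.3], 'p': 0.79} [ 0.5259 -0.4139  0.    ]
scene {'position': [391.2, 160.9], 'p': 0.54} [ 0.5339 -0.4088  0.18  ]
scene {'position': [386.1, 203.2], 'p': 0.73} [ 0.5258 -0.4058  0.    ]
```

View pics/f_top.png

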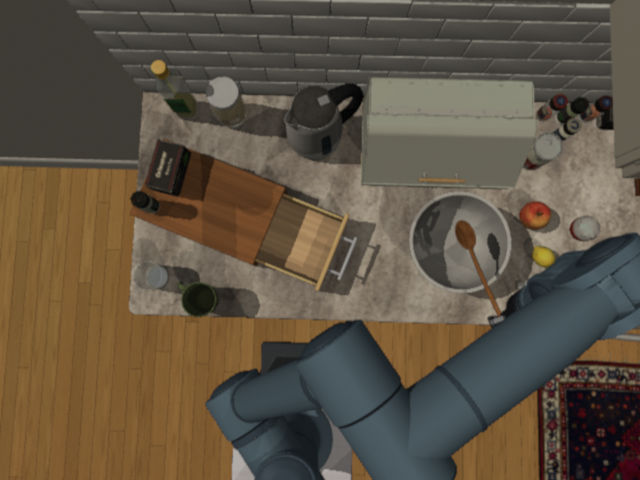

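View pics/f_scene.png

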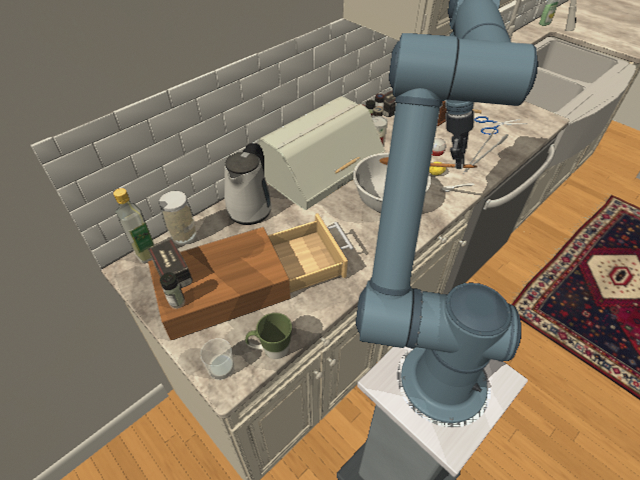

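The spoon is held with its head over the bowl at top-view pixel (465, 232). The bowl, mug and glass stand where they did, and the drawer is open. I'll let it settle and hand in.

Request:
move_arm(
  commands=[
    [0,0,0,-0.01,-0.02,0,-1],
    [0,0,0,0,0,0,-1],
    [0,0,0,0,0,0,-1],
    [0,0,0,0,0,0,-1],
  ],
)

```text
time_s: 12.83
position: [0.3325, -0.4827, 0.233]
tool_rot: [3.071, 0.527, -0.396]
wrist_force: [-0.5, -0.1, -1.2]
gripper_width: 0.0132
```

```bash
python3 -c "
from h import *
s=r.get_state();R=Ro.from_rotvec(s['tool_rot']);print('head est',s['position']+R.apply([.218,0,-.005]),s['qd'],s['gripper_width'],s['wrist_force'])
print(r.finish_job())"
```

```text
head est [ 0.5325 -0.4109  0.184 ] [-0.0029 -0.0017  0.0025  0.0009  0.0031  0.001 ] 0.013241132003062572 [-0.4675 -0.0736 -1.2212]
the job is handed in; nothing more can be done
None
```

I pulled the drawer to its stop, drew the spoon out at a slant of about 15°, and handed in with it held over the middle of the bowl. The job took about 13 s of robot time and gave no verdict.

- **Drawer:** at the stop the pull built to about 20 N, with the handle at 0.395 m in front of the box's centre. It shows open in the last pictures.
- **Spoon grip:** the first pinch was too shallow, because the gripper rode up while closing. I reopened, went deeper and closed again at 13 mm, and that grip held to the end.
- **Drawing out:** the wrist force, read between moves, stayed under 2 N while lifting and drawing out, so there was no sign of prising.
- **Final position:** from the arm pose, the head is at about (0.533, -0.411, 0.184) m. That is roughly 1 cm from the bowl's centre as first measured, (0.535, -0.42), and about 6 cm above the rim. The arm was nearly still.
- **Bystanders:** the bowl, mug and glass look unmoved in the last pictures.

**Disagreement:** in the last look, the detections differed from each other and from the arm-pose estimate by up to about 2 cm for the head and the bowl. The bowl was then partly hidden by the spoon and the arm. Even so, the worst case leaves the head about 2 cm off centre, inside the 6 cm limit.

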